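# Find and open the socket cover

### The arm

A 6-joint arm with a two-finger parallel gripper is mounted at the origin on a cart in front of the work surface, level with it; the furniture and walls round the work are solid. World frame = base frame: x ahead of the robot, y to its left, z up, the work surface at z = 0. Lengths are in mm, angles in rad, forces in N, time in s.
With the tool pointing down it reaches from about 350 to 875 mm from the base axis. Payload 4.2 kg.
Tool frame: the origin (TCP) lies midway between the tips of the shut fingers; the grasp point (between the pads) lies 19 mm behind it (arm.tcp_to_grasp is the distance from the TCP to the grasp point, in mm); z points along the fingers, y is the line along which they close (so a half turn about z gives the same grasp; the last joint's range is limited). The gripper opens to 85 mm and grips with 20 to 120 N. Pads are 22 mm wide; open, the fingers measure 114 mm over their backs; the gripper's body (76 mm by 85 mm) begins 54 mm behind the grasp point. The pads swing forward as they close: fully open they stand 13 mm farther back than shut.
Start: joints at [1.462, 0.385, 0.008, 0, -1.194, -0.259], TCP at [224.694, 583.191, 231.312] pointing down, gripper open.
Joint ranges: [-3.14, 3.14], [-1.21, 2.06], [-1.07, 1.41], [-3.16, 2.05], [-2.99, -0.16], [-3.1, 3.1]. Speed limits (rad/s): [2.79, 2.79, 3.14, 3.14, 3.14, 3.14].

### API

Orientations are given as a unit quaternion [x, y, z, w].
In Python, from bench import arm, imaging, job, models gives the robot as it stands.
- The arm moves only by the tool arm_command, never from a script. Its argument "rows" is a list of rows, each an object with "grip": the opening, from 0 (shut) to 1 (fully open); "linear": the shift along the tool's x, y, z in mm, a list of three; "rot": the turn, a rotation vector about the tool's x, y, z in rad, a list of three. In form: [{"grip": grip, "linear": [tx, ty, tz], "rot": [rx, ry, rz]}, ...]. A call has 1 to 10 rows; each row is the pose to reach, as a shift and turn from the pose commanded when the call began, along the tool's axes at that moment; what a row does not reach only later rows make up. A row lasts 1/8 s, in which the tool goes at most 62.5 mm and 10.7 degrees, less where a joint would pass 70% of its speed; a pose out of reach is approached as far as the arm can. A call with a gripper value outside its range is refused whole. The fingers move at their own pace and stop on an object; the grip force is fixed at half the most. Time passes only in rows, so rows that repeat a pose let the fingers close. It gives the time, the measured TCP pose, the force, the opening and the grip force at its end, in the units of the state.
- arm.read_state(): the state, without advancing time (a new reading comes with each control period).
- imaging.get_image(name): name is "scene" or "top" or "wrist"; returns a dict with "frame" (480x640x3 uint8, red, green, blue), "fx", "fy", "cx", "cy" (pixels), "extrinsics" (4x4, takes a point from world to camera coordinates); the wrist camera has in their place "T_tool_cam" (4x4, takes a point from camera to tool coordinates, whose origin is the TCP and whose axes are the flange's). Camera axes: x right, y down, z forward; pixel columns grow to the right and rows downward; lengths in mm; the calibration is good to about 2 mm. A picture is of the moment at which its call begins: read the wrist's pose just before it. There is no depth.
- job.job_done(): hands the job in; it is judged then, once.
Trained networks look in a picture, given as the dict that the camera call returned (one of the last four; its "shot" number tells which), for a name from the list of things; names that differ only in an ending like _2 or _b are one class to them, and where a whole thing is asked for, a point or a joint stands for the part that bears it (a point fixed in the world has none). Each returns a list of dicts, best first, with "score" (0 to 1); they miss things now and then, are a little off and sometimes report something else, mostly with a low value. They report only what shows in the picture. A call takes as long as a camera call.
- models.spot_in(picture, query): "rect" ([left, top, right, bottom] in pixels, round what is visible of it).
- models.tip_of(picture, query): "pixel" ([column, row] in pixels: a listed point, or the origin of a listed thing).
The state is a dict: "clock": time; "joints": joint angles; "joint_vel": joint speeds; "joint_efforts": joint torques, N m; "position": TCP position; "ee_rot": TCP orientation; "contact_force": force on the tool from outside, world axes, zero at the start; "wrist_torque": the same for the moment, N m; "gripper_width": finger opening in mm; "grasp_force": force on a finger pad.
Only numpy, scipy, OpenCV 4.12 (cv2) and the standard library are available. Lean on these libraries where they do the work, as an engineer would, in place of code of your own. Each camera call takes 0.05 s, during which the arm holds its last target. There are 200 camera calls.

### The job

Only one of the four identical covers on the desktop socket unit has sockets under it; the other three sit over blanks. With closed fingertips press gently on the ribbed strip at the rear of one cover after another until you find the one that rocks, then push that cover right over until it stands upright so that a plug can go in, and move away. Do not lift or shift the unit or the things around it.

Things in the scene. Friction and masses are not known exactly. Their poses are not given: they have to be found in the camera images.
- socket_unit: desktop socket unit: low grey metal trough with black end caps, 124 mm deep (x) x 364 mm long (y) x 68 mm high, about 2.6 kg, loose on rubber feet. Origin: centre of its underside; x to its rear (away from the robot at yaw 0), y to its left, z up. Four identical plain covers lie flush with its top in a row at y = +126, +42, -42, -126 mm, 4 mm bars between them, 10 mm rails in front and behind
- unit_top (a point): centre of the unit's top face, 68 mm over its origin, same axes. Three of the wells under the covers hold solid blanks almost touching the cover; one, and nothing outside shows which, is hollow to 12 mm above the desk with two sockets at the bottom. Each well is 102 mm (x) x 80 mm (y) inside: room for closed fingers to follow the cover's rear down into the hollow one
- swab_tub: bystander: small blue tub of swabs, 52 mm across, 70 mm high, loose behind the unit on the left; origin centre of the underside, z up
- mug: bystander: orange mug, 81 x 113 x 101 mm, loose at the left rear; origin centre of the underside, z up
- eraser: bystander: small eraser in a blue sleeve, 18 x 43 x 11 mm, loose on the desk just off the unit's left end; origin centre of the underside, z up
- press_1 (a point): point on top of cover 1 (the left end one), in the middle of the ribbed strip on its rear half; moves with the cover, axes as the unit's while shut. The cover is 100 mm deep (x) x 78 mm wide x 4 mm thick and turns on a pin along y, 25 mm in front of this point and 2 mm below the top: 50 mm of it lie behind the pin, 50 mm in front
- cover_1 (a joint): angle of cover 1 (rad): 0 shut and flush; grows as its rear dips and its front edge rises; 1.57 upright, 1.75 at its stop. Pressed behind the pin a cover over a blank gives 2 mm at most, the one over the hollow well keeps tipping at 1 to 3 N. Pressed in front of the pin none moves. The pin is stiff (0.03 N m): a cover stays where it is left
- press_2 (a point): point on top of cover 2 (second from the left), in the middle of the ribbed strip on its rear half; moves with the cover, axes as the unit's while shut. The cover is 100 mm deep (x) x 78 mm wide x 4 mm thick and turns on a pin along y, 25 mm in front of this point and 2 mm below the top: 50 mm of it lie behind the pin, 50 mm in front
- cover_2 (a joint): angle of cover 2 (rad): 0 shut and flush; grows as its rear dips and its front edge rises; 1.57 upright, 1.75 at its stop. Pressed behind the pin a cover over a blank gives 2 mm at most, the one over the hollow well keeps tipping at 1 to 3 N. Pressed in front of the pin none moves. The pin is stiff (0.03 N m): a cover stays where it is left
- press_3 (a point): point on top of cover 3 (third from the left), in the middle of the ribbed strip on its rear half; moves with the cover, axes as the unit's while shut. The cover is 100 mm deep (x) x 78 mm wide x 4 mm thick and turns on a pin along y, 25 mm in front of this point and 2 mm below the top: 50 mm of it lie behind the pin, 50 mm in front
- cover_3 (a joint): angle of cover 3 (rad): 0 shut and flush; grows as its rear dips and its front edge rises; 1.57 upright, 1.75 at its stop. Pressed behind the pin a cover over a blank gives 2 mm at most, the one over the hollow well keeps tipping at 1 to 3 N. Pressed in front of the pin none moves. The pin is stiff (0.03 N m): a cover stays where it is left
- press_4 (a point): point on top of cover 4 (the right end one), in the middle of the ribbed strip on its rear half; moves with the cover, axes as the unit's while shut. The cover is 100 mm deep (x) x 78 mm wide x 4 mm thick and turns on a pin along y, 25 mm in front of this point and 2 mm below the top: 50 mm of it lie behind the pin, 50 mm in front
- cover_4 (a joint): angle of cover 4 (rad): 0 shut and flush; grows as its rear dips and its front edge rises; 1.57 upright, 1.75 at its stop. Pressed behind the pin a cover over a blank gives 2 mm at most, the one over the hollow well keeps tipping at 1 to 3 N. Pressed in front of the pin none moves. The pin is stiff (0.03 N m): a cover stays where it is left

How it is judged (in metres and radians):
On the way:
1. a cover has been rocked by the fingers: its front edge is up by more than about 10 degrees while they touch it (((value of joint cover_1 above 0.18 rad and value of joint each of cover_2, cover_3, cover_4 below 0.12 rad) or (value of joint cover_2 above 0.18 rad and value of joint each of cover_1, cover_3, cover_4 below 0.12 rad) or (value of joint cover_3 above 0.18 rad and value of joint each of cover_1, cover_2, cover_4 below 0.12 rad) or (value of joint cover_4 above 0.18 rad and value of joint each of cover_1, cover_2, cover_3 below 0.12 rad)) and contact force between the fingers and socket_unit above 0.3 N), for 0.05 s.
At the end, for the whole second after the job is handed in: the cover that rocks stands open at 1.4 rad (80 degrees) or more, the other three are shut (under 0.12 rad), all at rest; the unit stands flat within 30 mm of where it was, and tub, mug and eraser within 30 mm of where they were (((value of joint cover_1 above 1.4 rad and value of joint each of cover_2, cover_3, cover_4 below 0.12 rad) or (value of joint cover_2 above 1.4 rad and value of joint each of cover_1, cover_3, cover_4 below 0.12 rad) or (value of joint cover_3 above 1.4 rad and value of joint each of cover_1, cover_2, cover_4 below 0.12 rad) or (value of joint cover_4 above 1.4 rad and value of joint each of cover_1, cover_2, cover_3 below 0.12 rad)) and velocity of joint cover_1 between -0.05 and 0.05 rad/s and velocity of joint cover_2 between -0.05 and 0.05 rad/s and velocity of joint cover_3 between -0.05 and 0.05 rad/s and velocity of joint cover_4 between -0.05 and 0.05 rad/s and distance of each of socket_unit, swab_tub, mug, eraser from where it was at the start of the episode below 0.03 m and angle between socket_unit's own z axis and vertical below 0.03 rad and linear speed of socket_unit below 0.01 m/s); the robot touches nothing.
It fails at once if the unit was lifted or tipped (height (world z) of socket_unit above 0.012 m or angle between socket_unit's own z axis and vertical above 0.08 rad).
It fails at once if the unit was shoved more than 40 mm (distance of socket_unit from where it was at the start of the episode above 0.04 m).
It fails at once if the unit was pressed harder than 60 N, which is not gentle (contact force between the fingers and socket_unit above 60 N).
It fails at once if the swab tub, mug or eraser was lifted, carried or knocked more than 40 mm (distance of any of swab_tub, mug, eraser from where it was at the start of the episode above 0.04 m or height (world z) of any of swab_tub, mug, eraser above 0.015 m).
It also fails if it takes over 45 s, if anything falls off the work surface, if the arm or the gripper's body presses on something with over 40 N, if the wrist force passes 120 N, or if a joint passes its speed limit or range.

## Working session

There is one attempt and no reset: what is moved stays moved. The work goes in short steps, Python scripts to look and compute and a tool call to move; the robot and the scene stay as the last step left them, time stands still between calls to the robot, and variables do not carry over. Pictures are saved under pics/ and viewed, at most 10 in all, crops included, and the job is handed in when it is done.

Besides the shell and the picture viewer there is one more tool, called as name(argument=value, ...), one argument or row to a line, values as JSON. arm_command: Moves the arm, as the interface text tells. Its arguments: {"type":"object","properties":{"rows":{"type":"array"}},"required":["rows"]}

```bash
mkdir -p pics; cat > h.py <<'E'
import numpy as np, cv2
from bench import arm, imaging, job, models
from scipy.spatial.transform import Rotation as R
def ray(p,uv,z):
    E=np.array(p["extrinsics"]);d=E[:3,:3].T@np.array([(uv[0]-p["cx"])/p["fx"],(uv[1]-p["cy"])/p["fy"],1]);c=-E[:3,:3].T@E[:3,3]
    return c+d*(z-c[2])/d[2]
def proj(p,X):
    E=np.array(p["extrinsics"]);q=E[:3,:3]@np.array(X)+E[:3,3];return [p["fx"]*q[0]/q[2]+p["cx"],p["fy"]*q[1]/q[2]+p["cy"]]
def save(p,n): cv2.imwrite("pics/"+n,p["frame"][:,:,::-1])
E
python3 - <<'E'
from h import *
np.set_printoptions(precision=1,suppress=True)
s=arm.read_state();print(s["clock"],s["position"],s["ee_rot"],s["contact_force"],s["gripper_width"])
for c in("top","scene"):
    p=imaging.get_image(c);save(p,c+"0.png")
    for q,z in(("unit_top",68),("press_1",68),("socket_unit",0),("swab_tub",0),("mug",0),("eraser",0)):
        for r in models.tip_of(p,q)[:5]: print(c,q,round(r["score"],2),np.array(r["pixel"]),ray(p,r["pixel"],z))
E
```

```text
0.0 [224.5 582.7 230.2] [ 1.  -0.2 -0.   0. ] [-0.4  0.3  0.2] 85.22525893421593
top unit_top 0.73 [375.5 273. ] [541.6  28.7  68. ]
top unit_top 0.33 [296.6 173.6] [717.  158.9  68. ]
top press_1 0.92 [349.5 256.6] [570.1  71.3  68. ]
top press_1 0.84 [451.9 264.7] [552.6 -99.2  68. ]
top press_1 0.57 [298.9 250.1] [583.1 156.5  68. ]
top press_1 0.56 [400.2 265.2] [553.7 -13.1  68. ]
top socket_unit 0.88 [373.3 280.1] [535.2  28.5   0. ]
top swab_tub 0.63 [299.2 179.9] [723.4 158.8   0. ]
top mug 0.62 [201.5 214.8] [661.9 339.9   0. ]
top eraser 0.56 [246.6 262.3] [572.2 256.    0. ]
scene unit_top 0.85 [390.2 233. ] [534.7  27.4  68. ]
scene press_1 0.83 [336.7 265.7] [577.7 148.5  68. ]
scene press_1 0.82 [385.4 213.4] [565.2 -20.2  68. ]
scene press_1 0.73 [361.6 237.6] [573.3  64.2  68. ]
scene press_1 0.65 [411.6 191.9] [ 548.5 -109.3   68. ]
scene socket_unit 0.79 [384.6 259.2] [539.6  25.5   0. ]
scene socket_unit 0.47 [411.7 194.9] [ 572.1 -192.5    0. ]
scene swab_tub 0.75 [260.1 269.2] [726.1 164.1   0. ]
scene mug 0.9 [229.2 348.3] [666.9 332.4   0. ]
scene eraser 0.56 [310.3 336. ] [569.5 248.9   0. ]
```

View pics/top0.png

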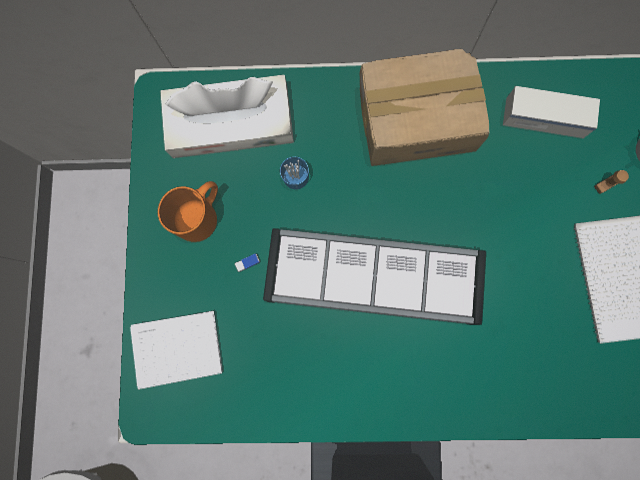

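View pics/scene0.png

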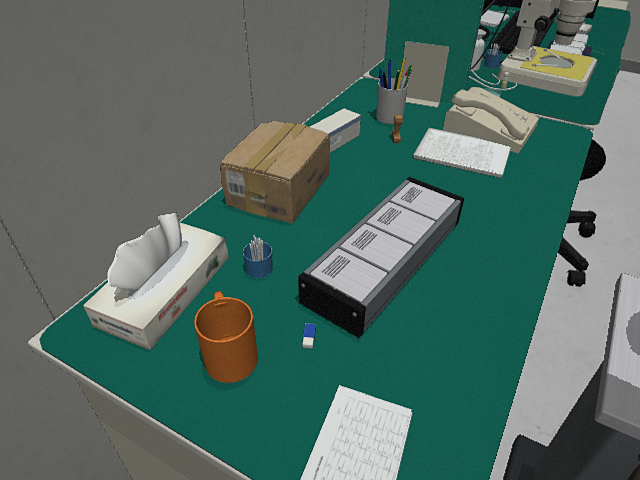

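```bash
cat >> h.py <<'E'
YAW=-0.116; C=np.array([540.7,27.7,0]); RU=R.from_euler("z",YAW)
YS=[126,42,-42,-126]
def goal(i,x,z): return C+RU.apply([x,YS[i-1],z])
def step(i,x,z):
    "move in tool axes from measured pose to unit-local (x, cover i, z)"
    s=arm.read_state();r=R.from_quat(s["ee_rot"]);g=RU*R.from_quat([1,0,0,0])
    print(i,x,z,"lin",np.round(r.inv().apply(goal(i,x,z)-s["position"]),1),"rot",np.round((r.inv()*g).as_rotvec(),3))
def stat():
    s=arm.read_state();l=RU.inv().apply(np.array(s["position"])-C)
    print("t",s["clock"],"local",np.round(l,1),"F",np.round(s["contact_force"],1),"w",round(s["gripper_width"],1))
E
python3 -c "
from h import *
stat();step(1,25,120);print(goal(1,25,120))"
```

```text
t 0.7 local [-378.2  515.2  231.3] F [0.5 0.2 0.7] w 85.5
1 25 120 lin [487.4 276.4 111.3] rot [-0.     0.    -0.252]
[580.11523175 149.95972152 120.        ]
```

arm_command(
  rows=[
    {"grip": 0,"linear": [487,276,111],"rot": [0,0,-0.252]},
    {"grip": 0,"linear": [487,276,111],"rot": [0,0,-0.252]},
    {"grip": 0,"linear": [487,276,111],"rot": [0,0,-0.252]},
    {"grip": 0,"linear": [487,276,111],"rot": [0,0,-0.252]},
    {"grip": 0,"linear": [487,276,111],"rot": [0,0,-0.252]},
    {"grip": 0,"linear": [487,276,111],"rot": [0,0,-0.252]},
    {"grip": 0,"linear": [487,276,111],"rot": [0,0,-0.252]},
    {"grip": 0,"linear": [487,276,111],"rot": [0,0,-0.252]},
    {"grip": 0,"linear": [487,276,111],"rot": [0,0,-0.252]},
    {"grip": 0,"linear": [487,276,111],"rot": [0,0,-0.252]},
  ],
)

```text
clock: 1.95
position: [581.2, 147.1, 118.9]
ee_rot: [0.998, -0.061, -0.001, 0.001]
contact_force: [-0.6, -0.2, -1.1]
gripper_width: -0.3
grasp_force: 0.0
```

```bash
python3 -c "
from h import *
stat();step(1,25,120)
s=arm.read_state();p=imaging.get_image('wrist');save(p,'w1.png')
T=np.array(p['T_tool_cam']);r=R.from_quat(s['ee_rot'])
for q in('press_1','unit_top'):
  for k in models.tip_of(p,q)[:4]:
    u=k['pixel'];d=r.apply(T[:3,:3]@[(u[0]-p['cx'])/p['fx'],(u[1]-p['cy'])/p['fy'],1]);c=np.array(s['position'])+r.apply(T[:3,3])
    X=c+d*(68-c[2])/d[2];print(q,k['score'],u,RU.inv().apply(X-C))
"
```

```text
t 1.95 local [ 26.4 123.3 118.9] F [-0.6 -0.2 -1.1] w -0.3
1 25 120 lin [-1.4 -2.7 -1.1] rot [ 0.001  0.002 -0.005]
press_1 0.82 [314.4, 267.4] [ 23.46282215 128.30152048  68.        ]
press_1 0.63 [618.8, 271.7] [ 20.12938432 -37.77714481  68.        ]
press_1 0.57 [467.1, 267.5] [22.98167592 45.27713645 68.        ]
unit_top 0.85 [535.3, 308.4] [-1.52724308  4.67396614 68.        ]
unit_top 0.3 [20.9, 147.5] [ 87.59134788 274.12156038  68.        ]
```

arm_command(
  rows=[
    {"grip": 0,"linear": [-3,-5,40],"rot": [0,0,0]},
    {"grip": 0,"linear": [-3,-5,47],"rot": [0,0,0]},
    {"grip": 0,"linear": [-3,-5,49],"rot": [0,0,0]},
    {"grip": 0,"linear": [-3,-5,51],"rot": [0,0,0]},
    {"grip": 0,"linear": [-3,-5,52],"rot": [0,0,0]},
    {"grip": 0,"linear": [-3,-5,53],"rot": [0,0,0]},
    {"grip": 0,"linear": [-3,-5,54],"rot": [0,0,0]},
    {"grip": 0,"linear": [-3,-5,54],"rot": [0,0,0]},
  ],
)

```text
clock: 3.1
position: [577.9, 156.0, 66.7]
ee_rot: [0.998, -0.058, 0.001, -0.0]
contact_force: [1.0, 0.4, 1.5]
gripper_width: -0.1
grasp_force: 0.9
```

arm_command(
  rows=[
    {"grip": 0,"linear": [0,0,1],"rot": [0,0,0]},
    {"grip": 0,"linear": [0,0,2],"rot": [0,0,0]},
    {"grip": 0,"linear": [0,0,2],"rot": [0,0,0]},
  ],
)

```text
clock: 3.48
position: [577.8, 156.0, 64.3]
ee_rot: [0.998, -0.058, 0.0, -0.0]
contact_force: [1.7, 0.7, 1.1]
gripper_width: -0.1
grasp_force: 0.8
```

arm_command(
  rows=[
    {"grip": 0,"linear": [0,0,1],"rot": [0,0,0]},
    {"grip": 0,"linear": [0,0,2],"rot": [0,0,0]},
    {"grip": 0,"linear": [0,0,3],"rot": [0,0,0]},
    {"grip": 0,"linear": [0,0,3],"rot": [0,0,0]},
  ],
)

```text
clock: 3.98
position: [577.2, 155.9, 61.1]
ee_rot: [0.998, -0.058, -0.0, 0.0]
contact_force: [0.6, 1.2, 0.5]
gripper_width: -0.1
grasp_force: 0.6
```

arm_command(
  rows=[
    {"grip": 0,"linear": [0,0,1],"rot": [0,0,0]},
    {"grip": 0,"linear": [0,0,2],"rot": [0,0,0]},
    {"grip": 0,"linear": [0,0,3],"rot": [0,0,0]},
    {"grip": 0,"linear": [0,0,4],"rot": [0,0,0]},
    {"grip": 0,"linear": [0,0,4],"rot": [0,0,0]},
  ],
)

```text
clock: 4.6
position: [577.4, 155.7, 57.1]
ee_rot: [0.998, -0.058, -0.0, 0.0]
contact_force: [0.2, -0.7, 1.9]
gripper_width: -0.5
grasp_force: 0.5
```

```bash
python3 -c "
from h import *
stat()
p=imaging.get_image('scene');f=p['frame'][140:360,230:480,::-1];cv2.imwrite('pics/s2.png',cv2.resize(f,None,fx=2.6,fy=2.6))"
```

```text
t 4.6 local [ 21.6 131.4  57.1] F [ 0.2 -0.7  1.9] w -0.5
```

View pics/s2.png

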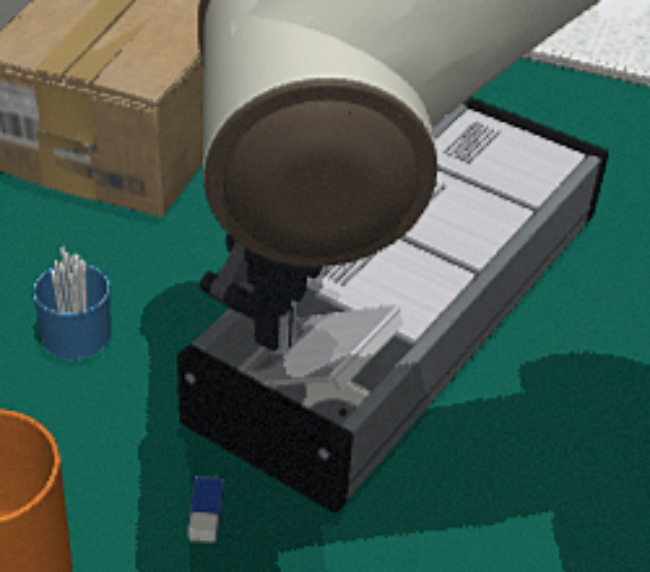

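The picture shows that cover 1, the left one, rocks: its front edge is raised at about (400,310) in the crop, with the fingers behind it at (275,320). Next I go slightly deeper, then sweep towards the robot.

arm_command(
  rows=[
    {"grip": 0,"linear": [0,1,2],"rot": [0,0,0]},
    {"grip": 0,"linear": [0,2,4],"rot": [0,0,0]},
    {"grip": 0,"linear": [-2,3,6],"rot": [0,0,0]},
    {"grip": 0,"linear": [-4,3,6],"rot": [0,0,0]},
    {"grip": 0,"linear": [-6,3,6],"rot": [0,0,0]},
    {"grip": 0,"linear": [-8,3,6],"rot": [0,0,0]},
    {"grip": 0,"linear": [-9,3,6],"rot": [0,0,0]},
    {"grip": 0,"linear": [-9,3,6],"rot": [0,0,0]},
  ],
)

```text
clock: 5.65
position: [567.9, 153.8, 51.1]
ee_rot: [0.998, -0.058, -0.0, 0.0]
contact_force: [2.4, 0.0, -1.9]
gripper_width: 0.0
grasp_force: 1.2
```

```bash
python3 -c "
from h import *
stat()
p=imaging.get_image('scene');f=p['frame'][140:360,230:480,::-1];cv2.imwrite('pics/s3.png',cv2.resize(f,None,fx=2.6,fy=2.6))"
```

```text
t 5.65 local [ 12.4 128.4  51.1] F [ 2.4  0.  -1.9] w 0.0
```

View pics/s3.png

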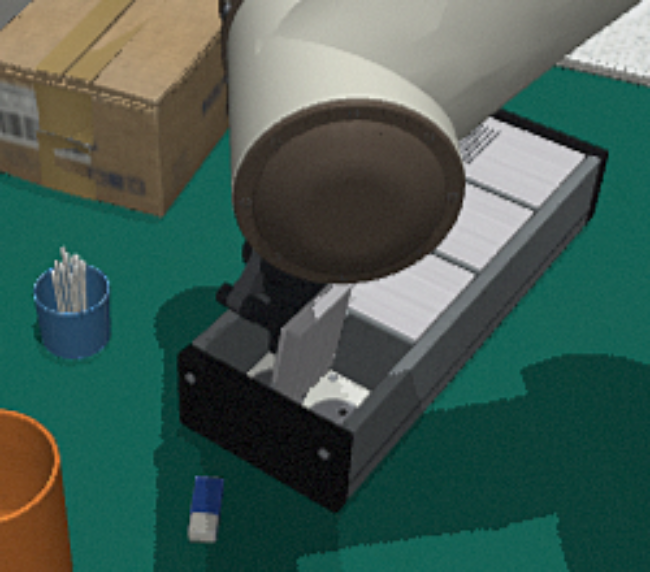

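The cover stands nearly upright, with its left edge running from (275,385) to (290,325). It needs a little more push.

arm_command(
  rows=[
    {"grip": 0,"linear": [-1,0,0],"rot": [0,0,0]},
    {"grip": 0,"linear": [-2,0,0],"rot": [0,0,0]},
    {"grip": 0,"linear": [-3,0,0],"rot": [0,0,0]},
    {"grip": 0,"linear": [-3,0,0],"rot": [0,0,0]},
  ],
)

```text
clock: 6.2
position: [567.3, 154.3, 51.7]
ee_rot: [0.998, -0.058, 0.002, -0.001]
contact_force: [8.1, -2.5, -3.2]
gripper_width: -0.5
grasp_force: 3.4
```

```bash
python3 -c "
from h import *
stat()
p=imaging.get_image('scene');f=p['frame'][140:360,230:480,::-1];cv2.imwrite('pics/s4.png',cv2.resize(f,None,fx=2.6,fy=2.6))"
```

```text
t 6.2 local [ 11.8 128.8  51.7] F [ 8.1 -2.5 -3.2] w -0.5
```

View pics/s4.png

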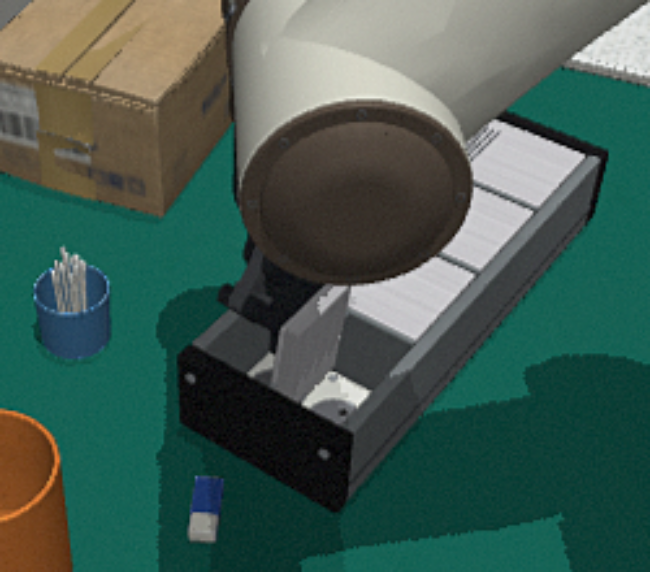

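The tip is blocked at 8 N. The gripper's upper part must be touching the raised half of the cover. I'll back off, lean the tool to the rear and push again, lower down.

arm_command(
  rows=[
    {"grip": 0,"linear": [6,0,0],"rot": [0,0,0]},
    {"grip": 0,"linear": [12,0,0],"rot": [0,-0.13,0]},
    {"grip": 0,"linear": [13,0,0],"rot": [0,-0.27,0]},
    {"grip": 0,"linear": [13,0,0],"rot": [0,-0.4,0]},
    {"grip": 0,"linear": [13,0,4],"rot": [0,-0.4,0]},
    {"grip": 0,"linear": [13,0,9],"rot": [0,-0.4,0]},
    {"grip": 0,"linear": [11,0,9],"rot": [0,-0.4,0]},
    {"grip": 0,"linear": [9,0,9],"rot": [0,-0.4,0]},
    {"grip": 0,"linear": [7,0,9],"rot": [0,-0.4,0]},
    {"grip": 0,"linear": [6,0,9],"rot": [0,-0.4,0]},
  ],
)

```text
clock: 7.5
position: [571.0, 153.8, 42.8]
ee_rot: [0.978, -0.057, -0.198, -0.012]
contact_force: [-0.5, -0.5, 0.3]
gripper_width: -0.1
grasp_force: 0.0
```

```bash
python3 -c "
from h import *
stat()
p=imaging.get_image('scene');f=p['frame'][140:360,230:480,::-1];cv2.imwrite('pics/s5.png',cv2.resize(f,None,fx=2.6,fy=2.6))"
```

```text
t 7.5 local [ 15.5 128.7  42.8] F [-0.5 -0.5  0.3] w -0.1
```

View pics/s5.png

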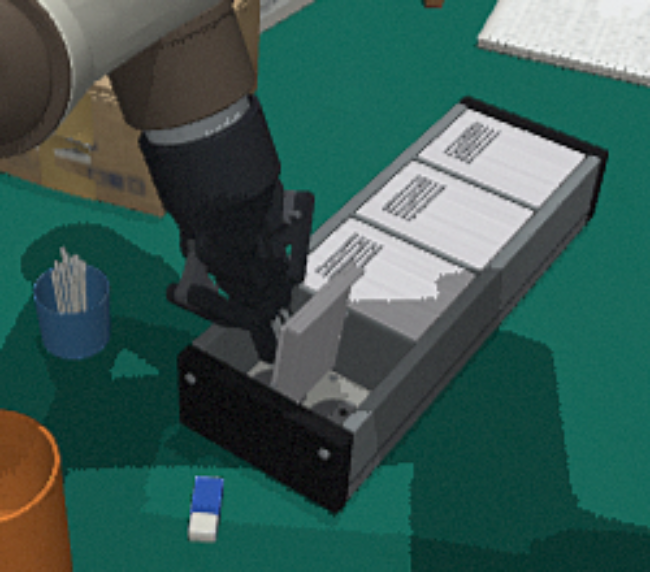

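The gripper is clear of the raised half, and the tip is just behind the cover at about (270,350). Now I push forward horizontally.

arm_command(
  rows=[
    {"grip": 0,"linear": [-1.8,0,0.8],"rot": [0,0,0]},
    {"grip": 0,"linear": [-3.7,0,1.6],"rot": [0,0,0]},
    {"grip": 0,"linear": [-5.5,0,2.3],"rot": [0,0,0]},
    {"grip": 0,"linear": [-6.4,0,2.7],"rot": [0,0,0]},
    {"grip": 0,"linear": [-6.4,0,2.7],"rot": [0,0,0]},
  ],
)

```text
clock: 8.18
position: [564.7, 154.4, 42.2]
ee_rot: [0.979, -0.057, -0.198, -0.012]
contact_force: [1.7, -0.2, -1.4]
gripper_width: -0.3
grasp_force: 1.0
```

arm_command(
  rows=[
    {"grip": 0,"linear": [-0.9,0,0.4],"rot": [0,0,0]},
    {"grip": 0,"linear": [-1.8,0,0.8],"rot": [0,0,0]},
    {"grip": 0,"linear": [-2.8,0,1.2],"rot": [0,0,0]},
    {"grip": 0,"linear": [-2.8,0,1.2],"rot": [0,0,0]},
  ],
)

```text
clock: 8.68
position: [561.2, 154.8, 42.2]
ee_rot: [0.978, -0.057, -0.198, -0.012]
contact_force: [2.5, -0.8, -2.3]
gripper_width: 0.2
grasp_force: 1.2
```

```bash
python3 -c "
from h import *
stat()
p=imaging.get_image('scene');f=p['frame'][140:360,230:480,::-1];cv2.imwrite('pics/s6.png',cv2.resize(f,None,fx=2.6,fy=2.6))"
```

```text
t 8.675 local [  5.7 128.6  42.2] F [ 2.5 -0.8 -2.3] w 0.2
```

View pics/s6.png

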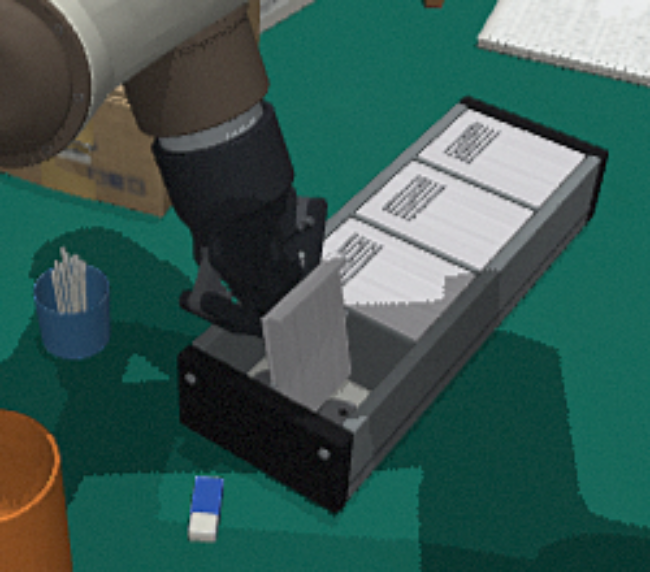

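The cover is now upright or slightly past it, with its left edge running from (272,390) to (264,325). I'll back off the cover, then withdraw along the tool.

arm_command(
  rows=[
    {"grip": 0,"linear": [3.7,0,-1.6],"rot": [0,0,0]},
    {"grip": 0,"linear": [7.4,0,-3.1],"rot": [0,0,0]},
    {"grip": 0,"linear": [7.4,0,-20],"rot": [0,0,0]},
    {"grip": 0,"linear": [7.4,0,-50],"rot": [0,0,0]},
    {"grip": 0,"linear": [7.4,0,-90],"rot": [0,0,0]},
    {"grip": 0,"linear": [7.4,0,-150],"rot": [0,0,0]},
    {"grip": 0,"linear": [7.4,0,-180],"rot": [0,0,0]},
    {"grip": 0,"linear": [7.4,0,-180],"rot": [0,0,0]},
  ],
)

```text
clock: 9.72
position: [639.7, 145.7, 209.2]
ee_rot: [0.979, -0.057, -0.195, -0.013]
contact_force: [0.1, 0.4, -0.1]
gripper_width: 0.4
grasp_force: 0.0
```

```bash
python3 -c "
from h import *
stat()
p=imaging.get_image('scene');print([(q,np.round(ray(p,models.tip_of(p,q)[0]['pixel'],z))) for q,z in (('unit_top',68),('swab_tub',0),('mug',0),('eraser',0))])
# overlay expected left front-half edge at 80,90,100 deg
f=cv2.resize(p['frame'][140:360,230:480,::-1],None,fx=2.6,fy=2.6)
C2=C+RU.apply([-2,2,0])
for a,col in((80,(0,0,255)),(90,(0,255,0)),(100,(255,0,0))):
  t=np.radians(a);L=[]
  for k in(0,50):
    u=proj(p,C2+RU.apply([-k*np.cos(t),126+39,66+k*np.sin(t)]));L.append((int((u[0]-230)*2.6),int((u[1]-140)*2.6)))
  cv2.line(f,*L,col,1)
cv2.imwrite('pics/s7.png',f)"
```

```text
t 9.725 local [ 84.6 128.6 209.2] F [ 0.1  0.4 -0.1] w 0.4
[('unit_top', array([536.,  29.,  68.])), ('swab_tub', array([728., 164.,   0.])), ('mug', array([663., 339.,   0.])), ('eraser', array([568., 247.,   0.]))]
```

View pics/s7.png

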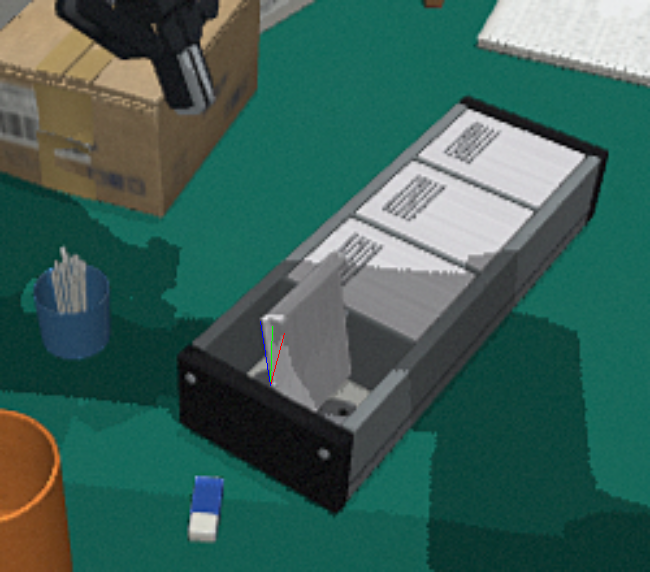

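The cover stays upright at about 90–100°: its left edge lies between the 90° and 100° overlay lines at (268,320). The other covers are shut, nothing else has moved, and the gripper is clear.

```bash
python3 -c "
from h import *
print(job.job_done())"
```

```text
the job is handed in; nothing more can be done
None
```

Cover 1, the left end one, was the one that rocked; it now stands upright, the other three are shut, nothing else has visibly moved, the arm is clear, and the job is handed in (no verdict was returned).

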